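# Slide the tall feed bottle into its bay and shut the gate

### The job

Push the tall narrow bottle across the potting bench into the U-shaped bottle bay until it stands against the bay's back plate, sliding it upright without picking it up or letting it tip (push it low down, it topples easily). Then push the bay's swinging gate fully shut across the mouth behind it. Leave everything else on the bench where it stands.

Things in the scene. Friction and masses are not known exactly. Their poses are not given: they have to be found in the camera images.
- tall_bottle: The tall narrow feed bottle: white plastic, paper band, black cap; round, 64 mm in diameter up to 165 mm, 240 mm high in all, 0.3 to 0.6 kg; loose. Friction on the bench 0.5 to 0.65, so a push higher than about 40 mm above the bench tips it. Origin: centre of its underside, z up.
- bay: The bottle bay: low aluminium U bracket fixed to the bench, no floor, walls 30 mm high, mouth to the robot's right. Origin: on the bench under the bottle's centre when it stands centred against the back plate. +x points into the bay, +y to the hinge side. Back plate's inner face: x = +32 mm; side walls' inner faces: y = +-47 mm, 4 mm thick, running to the mouth at x = -50 mm.
- gate (a joint): The gate, a straight aluminium bar that turns level about an upright pin. In rad: 0 = shut against its stop (bar along the bay's -y, across the mouth), 1.57 = bar points along the bay's -x, out from the mouth, 2.2 = open stop. In bay axes the bar runs from the pin along (-sin q, -cos q). Stays where left; about 1 N near its end moves it.
- gate_pin (a point): The gate's hinge axis, on the bench beside the mouth, at x = -62, y = +78 mm in the bay's frame. The pin is 10 mm thick and 40 mm high.
- gate_end (a point): Middle of the end face of the gate's free end, 150 mm from the hinge axis. The bar is 8 mm thick and occupies 8 to 36 mm above the bench; its middle plane passes through the hinge axis.
- aloe_pot: Bystander: terracotta pot with a small aloe, loose, 90 mm wide, 80 mm high without the leaves. Origin: centre of its underside.
- seedling_pot: Bystander: grey pot with seedlings, loose, 84 mm wide, 75 mm high. Origin: centre of its underside.
- squat_jar: Bystander: short wide white jar with a black lid, loose, 72 mm wide, 86 mm high. Origin: centre of its underside.
- scoop_cup: Bystander: plain aluminium cup, loose, 68 mm wide, 85 mm high. Origin: centre of its underside.
- black_pot: Bystander: black pot with a plant, loose, 100 mm wide, 90 mm high. Origin: centre of its underside.
- bench_brush: Bystander: hand brush with a handle, lying loose on the bench, about 200 mm long. Origin: on its underside.
- spray_can: Bystander: grey can, loose, 60 mm wide, 130 mm high. Origin: centre of its underside.
Mind the look-alikes: they are no part of the job. There is more than one size of the tall_bottle; the one meant has the size given above.

How it is judged (in metres and radians):
On the way:
1. the tall bottle stands upright and still in the bay, against its back plate (within 15 mm), while the gate is still open (x of tall_bottle in the frame of bay above -0.015 m and y of tall_bottle in the frame of bay between -0.022 and 0.022 m and angle between tall_bottle's own z axis and vertical below 0.08 rad and linear speed of tall_bottle below 0.02 m/s and value of joint gate above 0.6 rad), for 0.2 s.
At the end, for the whole second after the job is handed in: The tall bottle stands upright on the bench in the bay, within 15 mm of touching the back plate, at rest, and the gate is shut to within 0.08 rad of its stop (x of tall_bottle in the frame of bay above -0.015 m and y of tall_bottle in the frame of bay between -0.022 and 0.022 m and angle between tall_bottle's own z axis and vertical below 0.08 rad and linear speed of tall_bottle below 0.02 m/s and value of joint gate below 0.08 rad and height (world z) of tall_bottle below 0.004 m).
It fails at once if the tall bottle tips (leans more than 0.2 rad) (angle between tall_bottle's own z axis and vertical above 0.2 rad).
It fails at once if the tall bottle is lifted off the bench (more than 12 mm) (height (world z) of tall_bottle above 0.012 m).
It fails at once if another thing on the bench is displaced by more than 25 mm (distance of any of aloe_pot, seedling_pot, squat_jar, scoop_cup, black_pot, bench_brush, spray_can from where it was at the start of the episode above 0.025 m).
It also fails if it takes over 72 s, if anything falls off the work surface, if the arm or the gripper's body presses on something with over 40 N, if the wrist force passes 120 N, or if a joint passes its speed limit or range.

### The arm

A 6-joint arm with a two-finger parallel gripper is mounted at the origin on the work surface. World frame = base frame: x ahead of the robot, y to its left, z up, the work surface at z = 0. Lengths are in mm, angles in degrees, forces in N, time in s.
With the tool pointing down it reaches from about 300 to 850 mm from the base axis. Payload 4.2 kg.
Tool frame: the origin (TCP) lies at the very end of the fingers, on their centre line; the grasp point (between the pads) lies 19 mm behind it; z points along the fingers, y is the line along which they close (so a half turn about z gives the same grasp; the last joint's range is limited). The gripper opens to 91 mm and grips with 3 to 60 N. Pads are 32 mm wide; open, the fingers measure 118 mm over their backs; the gripper's body (76 mm by 178 mm) begins 60 mm behind the grasp point.
Start: joints at [-75.057, 18.312, 89.639, -0, 72.044, -1.146], TCP at [159.349, -552.495, 213.976] pointing down, gripper open.
Joint ranges: [-177.97, 177.97], [-48.28, 115.42], [12.27, 149.76], [-77.06, 257.06], [2.81, 150.46], [-146.56, 146.56]. Speed limits (degrees/s): [147.25, 147.25, 180, 180, 180, 180].

### API

Orientations are given as [roll, pitch, yaw] about the fixed x, y, z axes, in that order (R = Rz(yaw) Ry(pitch) Rx(roll)).
In Python, from workcell import env, eyes gives the robot as it stands.
- The arm moves only by the tool send_rows, never from a script. Its argument "targets" is text: rows parted by semicolons, each of 7 numbers parted by spaces: the shift along the tool's x, y, z in m, then the turn, a rotation vector about the tool's x, y, z in degrees, then the opening in per cent of the stroke, from 0 (shut) to 100 (fully open). A call has 1 to 12 rows; each row is the pose to reach, as a shift and turn from the pose commanded when the call began, along the tool's axes at that moment; what a row does not reach only later rows make up. A row lasts 1/12 s, in which the tool goes at most 41.7 mm and 7.16 degrees, less where a joint would pass 70% of its speed; a pose out of reach is approached as far as the arm can. A call with a gripper value outside its range is refused whole. The fingers move at their own pace and stop on an object; "grip_force" is the grip in N (left out, the last holds). Time passes only in rows, so rows that repeat a pose let the fingers close. It gives the time, the measured TCP pose, the force, the opening and the grip force at its end, in the units of the state.
- env.state(): the state, without advancing time (a new reading comes with each control period).
- eyes.grab_frame(name): name is "scene" or "top" or "wrist"; returns a dict with "image" (420x560x3 uint8, blue, green, red), "fovy" (degrees; the focal length in pixels is half the picture's height over the tangent of half this angle, whatever the lens; pixels are square), "cx", "cy" (the principal point, pixels), "eye" and "attitude" of the camera in the world. Camera axes: x right, y up, looking along -z (the intrinsics and any distortion apply to the point x, -y, -z); pixel columns grow to the right and rows downward; lengths in mm; the calibration is good to about 2 mm. A picture is of the moment at which its call begins. There is no depth.
- env.job_done(): hands the job in; it is judged then, once.
The state is a dict: "time_s": time; "qpos": joint angles; "qvel": joint speeds; "effort": joint torques, N m; "ee_pos": TCP position; "ee_rot": TCP orientation; "force": force on the tool from outside, world axes, zero at the start; "torque": the same for the moment, N m; "gripper_width": finger opening in mm; "gripper_force": force on a finger pad.
Only numpy, scipy, OpenCV 4.12 (cv2) and the standard library are available. Lean on these libraries where they do the work, as an engineer would, in place of code of your own. Each camera call takes 0.05 s, during which the arm holds its last target. There are 200 camera calls.

## Working session

There is one attempt and no reset: what is moved stays moved. The work goes in short steps, Python scripts to look and compute and a tool call to move; the robot and the scene stay as the last step left them, time stands still between calls to the robot, and variables do not carry over. Pictures are saved under pics/ and viewed, at most 10 in all, crops included, and the job is handed in when it is done.

Besides the shell and the picture viewer there is one more tool, called as a command line: name --argument value ..., lists and objects as JSON in quotes. send_rows: Moves the arm, as the interface text tells. Its arguments: {"type":"object","properties":{"targets":{"type":"string"},"grip_force":{"type":"number"}},"required":["targets"]}

```bash
ls; mkdir -p pics; python3 - <<'E'
from workcell import env, eyes
import cv2,pickle
d={}
for n in ["scene","top"]:
    f=eyes.grab_frame(n); d[n]=f
    cv2.imwrite(f"pics/{n}0.png",f["image"])
    print(n,{k:v for k,v in f.items() if k!="image"})
pickle.dump(d,open("f0.pkl","wb"))
s=env.state();print(s["ee_pos"],s["ee_rot"],s["time_s"])
E
```

```text
pics
scene {'fovy': 51.5761624888128, 'cx': 281.67122885938375, 'cy': 204.05652677607506, 'eye': array([1193.33098207,  489.72592952, 1171.42517471]), 'attitude': array([3.48316240e+01, 1.06024269e-01, 1.27864612e+02])}
top {'fovy': 51.11421608544254, 'cx': 277.7531799744572, 'cy': 216.39816320351295, 'eye': array([ 322.44483627,    1.65865659, 1442.39126427]), 'attitude': array([  9.85697583,  -0.79495251, -91.3817048 ])}
[ 159.20593204 -552.04418738  213.21839445] [-1.79910532e+02  8.34349113e-04  1.60906758e+01] 0.1
```

View pics/top0.png

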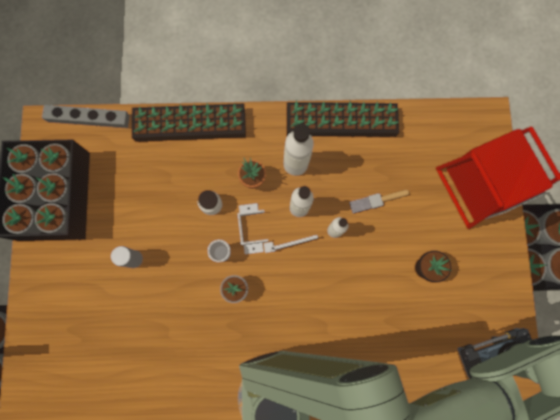

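View pics/scene0.png

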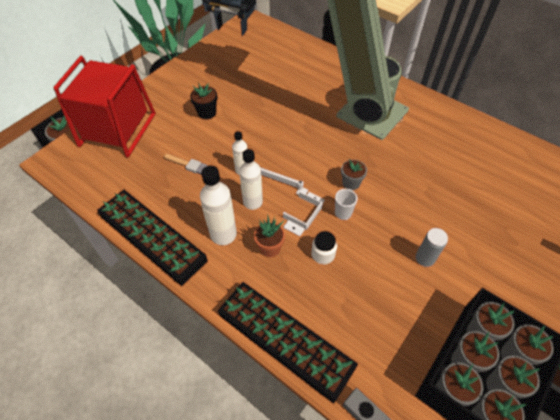

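Top view: three look-alike bottles at about (298,152) large, (301,202) medium and (338,228) small. The bay is at (240,230) with its mouth to the right. The gate runs from (262,247) to (317,238). I'll work out the sizes and take an enlarged crop.

```bash
cat > h.py <<'E'
import numpy as np
from scipy.spatial.transform import Rotation as R
def cam(f):
    fl=210/np.tan(np.radians(f["fovy"]/2)); return fl,R.from_euler("xyz",f["attitude"],degrees=True).as_matrix(),np.array(f["eye"])
def ray(f,u,v,z):
    fl,M,e=cam(f); d=M@np.array([(u-f["cx"])/fl,-(v-f["cy"])/fl,-1]); return e+d*(z-e[2])/d[2]
def proj(f,p):
    fl,M,e=cam(f); q=M.T@(np.array(p,float)-e); return np.array([f["cx"]+fl*q[0]/-q[2],f["cy"]-fl*q[1]/-q[2]])
E
python3 - <<'E'
import pickle,cv2
from h import *
d=pickle.load(open("f0.pkl","rb"));t=d["top"];s=d["scene"]
a=cv2.resize(t["image"][120:290,190:390],None,fx=4,fy=3.5*4/3.5,interpolation=cv2.INTER_CUBIC)[:600]
cv2.imwrite("pics/topc.png",cv2.resize(t["image"][140:290,190:390],None,fx=4,fy=4,interpolation=cv2.INTER_CUBIC))
cv2.imwrite("pics/scenec.png",cv2.resize(s["image"][120:270,190:390],None,fx=4,fy=4,interpolation=cv2.INTER_CUBIC))
for n,u,v,us,vs in[("L",300,132,210,176),("M",305,192,249,157),("S",342,222,238,137)]:
    # least squares of cap top 3D
    A=[];b=[]
    for f,(x,y) in((t,(u,v)),(s,(us,vs))):
        e=np.array(f["eye"]);w=ray(f,x,y,0)-e;w/=np.linalg.norm(w);P=np.eye(3)-np.outer(w,w);A.append(P);b.append(P@e)
    print(n,np.linalg.lstsq(np.vstack(A),np.hstack(b),rcond=None)[0])
E
```

```text
L [755.78674147 -86.10216574 293.87293955]
M [601.1064239  -96.74995971 221.12424279]
S [ 522.59641969 -209.98741071  164.95134398]
```

View pics/topc.png

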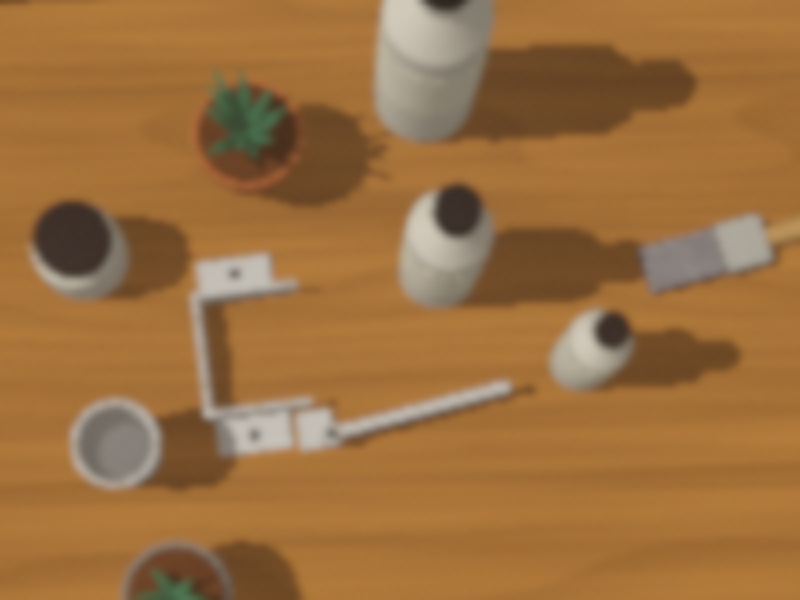

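View pics/scenec.png

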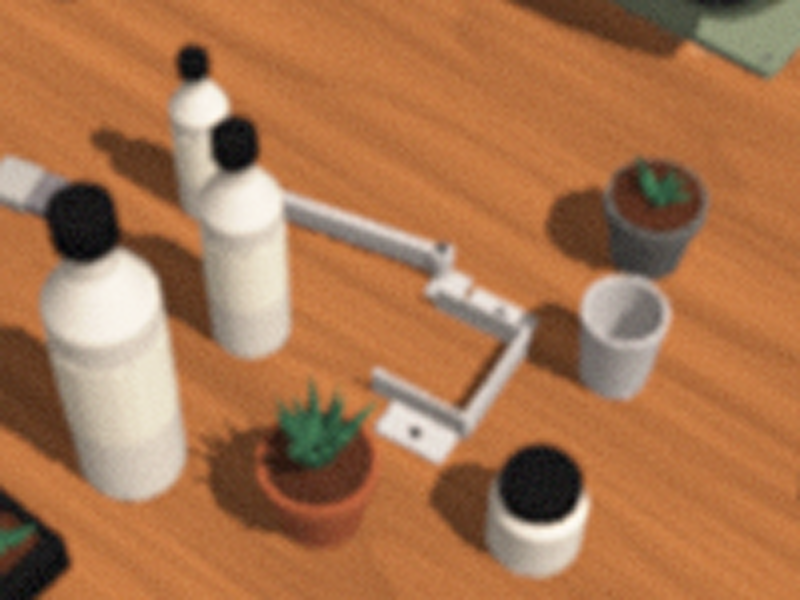

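Target by size: the medium bottle, top (301,202). Its height is roughly 220–240 mm and its width 22 px ≈ 66 mm. The large one is about 294 mm high and 85 mm wide, the small one about 165 mm high, so neither fits. Next I'll fit the bay, the gate and the bottle positions.

```bash
cat > fit.py <<'E'
import pickle
from h import *
from scipy.optimize import least_squares
d=pickle.load(open("f0.pkl","rb"));t=d["top"];s=d["scene"]
T=lambda x,y:np.array([190+x/4-.375,140+y/4-.375]); S=lambda x,y:np.array([190+x/4-.375,120+y/4-.375])
obs=[(t,T(192,297),(36,-51,30)),(t,T(205,417),(36,51,30)),(t,T(299,285),(-50,-49,30)),(t,T(312,402),(-50,49,30)),(t,T(333,433),(-62,78,40)),
(s,S(534,318),(36,51,30)),(s,S(464,420),(36,-51,30)),(s,S(375,371),(-50,-49,30)),(s,S(443,246),(-62,78,40))]
def W(p,q): c,n=np.cos(p[2]),np.sin(p[2]); return np.array([p[0]+c*q[0]-n*q[1],p[1]+n*q[0]+c*q[1],q[2]])
r=lambda p:np.concatenate([proj(f,W(p,q))-o for f,o,q in obs])
o=least_squares(r,[500,20,1.6]);print("bay",o.x[:2],np.degrees(o.x[2]));print(o.fun.reshape(-1,2).round(1))
b=o.x
g=ray(t,*T(512,387),36);print("gate end",g, "scene proj check",proj(s,g))
pin=W(b,(-62,78,0));v=(g-pin)[:2];c,n=np.cos(b[2]),np.sin(b[2]);vb=np.array([c*v[0]+n*v[1],-n*v[0]+c*v[1]])
print("pin",pin,"len",np.hypot(*v),"q",np.arctan2(-vb[0],-vb[1]))
print("cap T",ray(t,*T(459,205),240),"cap S",ray(s,*S(236,128),240))
def low(f,p): return max((proj(f,(p[0]+32*np.cos(a),p[1]+32*np.sin(a),0)) for a in np.linspace(0,6.28,60)),key=lambda q:q[1])
rb=lambda p:np.concatenate([low(t,p)-T(437,307),low(s,p)-S(250,358),proj(t,(*p,240))-T(459,205),proj(s,(*p,240))-S(236,128)])
q=least_squares(rb,[600,-90],diff_step=1e-3);print("bottle",q.x,q.fun.round(1))
B=q.x-b[:2];print("bottle in bay",c*B[0]+n*B[1],-n*B[0]+c*B[1])
for nm,f,u,h in[("aloe",t,T(250,135),80),("jar",t,T(74,238),86),("cup",t,T(117,442),85),("seed",t,T(178,600),75),("brushL",t,T(643,268),20),("brushR",t,T(770,240),20),("capS",t,T(613,328),175),("Lbase",t,T(428,100),60)]: print(nm,ray(f,*u,h).round())
print("black",ray(t,436,266,90).round(),"can",ray(t,121,256,130).round())
E
python3 fit.py
```

```text
bay [533.06957001  65.84052677] 96.4596019980054
[[-0.1 -0.3]
 [ 0.4  0.5]
 [-0.7 -0.2]
 [ 0.   0.1]
 [-0.3  0.4]
 [-1.   1.8]
 [ 0.8 -0.7]
 [-0.3 -0.9]
 [-0.4 -0.3]]
gate end [ 498.03658002 -150.91052612   36.        ] scene proj check [258.94128571 167.18214229]
pin [462.53992247  -4.54106754   0.        ] len 150.61218776086338 q 1.4456168542637773
cap T [602.07439836 -96.61302156 240.        ] cap S [596.69913738 -95.65161176 240.        ]
bottle [600.54543871 -95.77894735] [-0.2  0.7 -0.2 -0.1 -0.3  0.5 -0.9  0.8]
bottle in bay -168.1846342558702 -48.86487565350898
aloe [700.  56.  80.]
jar [618. 195.  86.]
cup [456. 162.  85.]
seed [335. 116.  75.]
brushL [ 597. -265.   20.]
brushR [ 618. -372.   20.]
capS [ 523. -212.  175.]
Lbase [732. -89.  60.]
black [ 391. -507.   90.] can [441. 447. 130.]
```

The residuals are about 1 px, and the bar length comes out at 150.6 against 150, so the fit is sound. The bottle is at about (600,-96), the bay at (533,66) with yaw 96.5°, and the gate at q≈1.45. The bottle sits between two look-alikes, so I'll check which tilted tool pose behind it clears both.

```bash
cat > clear.py <<'E'
import io,contextlib
with contextlib.redirect_stdout(io.StringIO()):
    from fit import *
def circ(p,r):return [(p[0]+r*np.cos(a),p[1]+r*np.sin(a),0) for a in np.linspace(0,6.28,60)]
def edge(f,p,r,k,s): return s*max(s*proj(f,q)[k] for q in circ(p,r))
# p=x,y,r,h
def res(p,tb,sb,tc,sc):
    o=[edge(t,p,p[2],1,1)-tb[1]]
    if sb is not None:o.append(edge(s,p,p[2],1,1)-sb[1])
    return np.concatenate([o,proj(t,(p[0],p[1],p[3]))-tc,proj(s,(p[0],p[1],p[3]))-sc])
L=least_squares(res,[735,-89,42,300],diff_step=1e-3,args=(T(415,141),S(135,499),np.array([301,130.]),S(84,198)));print("L",L.x.round(),L.fun.round(1))
Sm=least_squares(lambda p:res([p[0],p[1],24,p[2]],T(580,390),None,T(614,325),S(194,54)),[523,-212,175],diff_step=1e-3);print("S",Sm.x.round(),Sm.fun.round(1))
def tb(p): B=np.array(p[:2])-b[:2];return np.array([c*B[0]+n*B[1],-n*B[0]+c*B[1]])
l=tb(L.x);sm=tb(Sm.x);tgt=tb(q.x);print("bay frame L,S,target",l.round(),sm.round(),tgt.round())
X,Y,Z=np.meshgrid(np.linspace(-38,38,9),np.linspace(-89,89,25),np.linspace(-230,-79,16),indexing="ij");P=np.stack([X,Y,Z],-1).reshape(-1,3)
def clr(th,ph,lat,gap,z):
    a=np.radians(th);f=np.radians(ph)
    D=np.sqrt(32**2-(gap/2)**2)+16*np.cos(a)   # TCP behind bottle centre
    fw=np.array([np.cos(f),np.sin(f)]);lt=np.array([-np.sin(f),np.cos(f)])
    tcp=tgt-D*fw+lat*lt
    F=P[:,2]*np.sin(a)+P[:,0]*np.cos(a);H=z-P[:,2]*np.cos(a)+P[:,0]*np.sin(a)
    W=tcp+F[:,None]*fw+P[:,1:2]*lt
    dl=np.linalg.norm(W-l,axis=1)[H<305].min()-L.x[2]; m=H<Sm.x[2]+10
    ds=np.linalg.norm(W-sm,axis=1)[m].min()-24 if m.any() else 99
    dt=np.linalg.norm(W-tgt,axis=1)[H<245].min()-32
    return min(dl,ds),dl,ds,dt,H.min(),D
if __name__=="__main__":
  for gap in(0,24):
    for th in(35,45,55,60,65):
      r=max((clr(th,ph,lat,gap,18)+(ph,lat) for ph in range(-20,50,3) for lat in(-10,-5,0,5,10)),key=lambda r:r[0]);print(gap,th,np.round(r))
E
python3 clear.py
```

```text
L [751. -86.  38. 318.] [ 0.1 -0.1 -0.5  0.2 -0.5 -0. ]
S [ 523. -209.  183.] [ 0.1 -0.5  0.3 -0.7 -0.1]
bay frame L,S,target [-175. -200.] [-272.   41.] [-168.  -49.]
0 35 [10. 11. 10. 27. 61. 45. 22.  0.]
0 45 [13. 14. 13. 40. 47. 43. 28. 10.]
0 55 [15. 15. 16. 52. 32. 41. 22.  0.]
0 60 [19. 21. 19. 57. 25. 40. 25. 10.]
0 65 [22. 22. 23. 62. 17. 39. 25. 10.]
24 35 [10. 11. 10. 25. 61. 43. 22.  0.]
24 45 [12. 13. 12. 38. 47. 41. 28. 10.]
24 55 [14. 14. 15. 50. 32. 39. 22.  0.]
24 60 [17. 20. 17. 55. 25. 38. 25. 10.]
24 65 [21. 22. 21. 60. 17. 36. 25. 10.]
```

The tool fits between the look-alikes with about 13 mm of clearance at tilt 45° and push heading +22° in the bay frame. I'll swing round to that orientation first, high up.

```bash
cat > rel.py <<'E'
# usage: rel.py x y z azimuth tilt  -> row numbers from the measured pose
import sys
from h import *
from workcell import env
def aim(az,th):
    a,t=np.radians(az),np.radians(th);f=np.array([np.cos(a),np.sin(a),0]);k=np.array([0,0,1.])
    x=f*np.cos(t)+k*np.sin(t);z=f*np.sin(t)-k*np.cos(t);return np.stack([x,np.cross(z,x),z],1)
def bay(x,y,z=0): 
    a=np.radians(96.46);return np.array([533.1+np.cos(a)*x-np.sin(a)*y,65.8+np.sin(a)*x+np.cos(a)*y,z])
def rel(p,M):
    s=env.state();C=R.from_euler("xyz",s["ee_rot"],degrees=True).as_matrix()
    return (C.T@(np.array(p)-s["ee_pos"])/1000).round(4),R.from_matrix(C.T@M).as_rotvec(degrees=True).round(1)
if __name__=="__main__":
    v=[float(a) for a in sys.argv[1:]];print(*rel(v[:3],aim(v[3],v[4])),bay(-168,-49))
E
python3 rel.py 500 -330 300 118.5 45
```

```text
[ 0.389  -0.119  -0.0866] [ 39.9  32.  -96.5] [600.69048466 -95.62034067   0.        ]
```

send_rows --targets "0.389 -0.119 -0.087 40 32 -96.5 33;0.389 -0.119 -0.087 40 32 -96.5 33;0.389 -0.119 -0.087 40 32 -96.5 33;0.389 -0.119 -0.087 40 32 -96.5 33;0.389 -0.119 -0.087 40 32 -96.5 33;0.389 -0.119 -0.087 40 32 -96.5 33;0.389 -0.119 -0.087 40 32 -96.5 33;0.389 -0.119 -0.087 40 32 -96.5 33;0.389 -0.119 -0.087 40 32 -96.5 33;0.389 -0.119 -0.087 40 32 -96.5 33;0.389 -0.119 -0.087 40 32 -96.5 33;0.389 -0.119 -0.087 40 32 -96.5 33"

```text
time_s: 1.1
ee_pos: [501.7, -328.9, 300.7]
ee_rot: [-171.2, -36.5, 92.6]
force: [0.3, -1.1, -0.0]
gripper_width: 30.1
gripper_force: 0.0
```

```bash
python3 rel.py 500 -330 300 118.5 45; python3 -c "
from workcell import env;s=env.state();print(s['qpos'],s['ee_pos'],s['ee_rot'])"
```

```text
[-0.0012 -0.0018  0.0002] [  8.2   6.8 -20.1] [600.69048466 -95.62034067   0.        ]
[-43.83030111  36.62440432  56.50227543  19.6747219  119.15473127
 -44.7053901 ] [ 501.72950972 -328.90082768  300.65740308] [-171.20599071  -36.48833775   92.62682179]
```

```bash
python3 rel.py 634 -157 230 118.5 45
```

```text
[0.0912 0.1621 0.1321] [  8.2   6.8 -20.1] [600.69048466 -95.62034067   0.        ]
```

send_rows --targets "0 0 0 8.2 6.8 -20.1 33;0 0 0 8.2 6.8 -20.1 33;0.018 0.032 0.026 8.2 6.8 -20.1 33;0.036 0.064 0.053 8.2 6.8 -20.1 33;0.055 0.096 0.08 8.2 6.8 -20.1 33;0.073 0.13 0.106 8.2 6.8 -20.1 33;0.091 0.162 0.132 8.2 6.8 -20.1 33;0.091 0.162 0.132 8.2 6.8 -20.1 33;0.091 0.162 0.132 8.2 6.8 -20.1 33"

```text
time_s: 1.85
ee_pos: [635.1, -155.8, 226.9]
ee_rot: [-179.6, -45.1, 118.0]
force: [-0.3, -0.8, -1.0]
gripper_width: 30.2
gripper_force: 0.0
```

```bash
python3 rel.py 634 -157 17 118.5 45; python3 - <<'E'
from workcell import env,eyes
import cv2
print(env.state()["qpos"])
a=eyes.grab_frame("scene")["image"];w=eyes.grab_frame("wrist")["image"]
cv2.imwrite("pics/c1.png",cv2.hconcat([cv2.resize(a[20:300,60:440],(400,295)),cv2.resize(w,(400,300))[:295]]))
E
```

```text
[-0.1491 -0.0006  0.1478] [-0.  -0.1 -0.4] [600.69048466 -95.62034067   0.        ]
[-26.7686615   45.8228538   52.99696382  27.15053125 117.84230507
 -50.09012681]
```

View pics/c1.png

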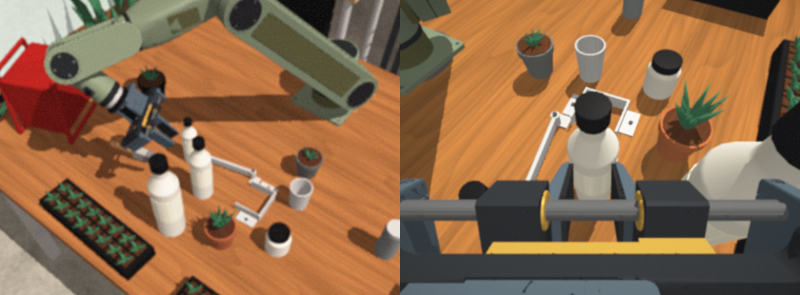

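The wrist view shows the target bottle (595,130) centred between the fingers, with the large one to its right and the small one's cap at (472,190). Now straight down.

send_rows --targets "-0.02 0 0.02 0 0 0 33;-0.04 0 0.04 0 0 0 33;-0.06 0 0.06 0 0 0 33;-0.08 0 0.08 0 0 0 33;-0.1 0 0.1 0 0 0 33;-0.115 0 0.115 0 0 0 33;-0.115 0 0.115 0 0 0 33"

```text
time_s: 2.53
ee_pos: [630.7, -162.1, 63.0]
ee_rot: [-179.3, -45.2, 117.3]
force: [-0.2, 0.8, -0.7]
gripper_width: 30.0
gripper_force: 0.0
```

```bash
python3 rel.py 634 -157 17 118.5 45; python3 - <<'E'
from workcell import env,eyes
import cv2,pickle
a=eyes.grab_frame("top");w=eyes.grab_frame("wrist");pickle.dump((a,w),open("f1.pkl","wb"))
cv2.imwrite("pics/c2.png",cv2.hconcat([cv2.resize(a["image"][130:280,210:410],(400,300),interpolation=cv2.INTER_CUBIC),cv2.resize(w["image"],(400,300))]))
E
```

```text
[-0.0305  0.0057  0.0345] [ 0.1 -0.2 -0.8] [600.69048466 -95.62034067   0.        ]
```

View pics/c2.png

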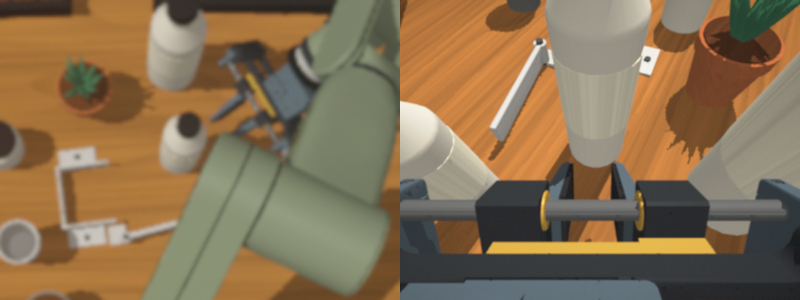

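Both look-alikes are clear, and the bottle's base (593,160 in the wrist view) lies centred between the fingertips. I'll go down to push height.

send_rows --targets "-0.015 0.003 0.017 0 0 -0.8 33;-0.03 0.006 0.0345 0 0 -0.8 33;-0.03 0.006 0.0345 0 0 -0.8 33"

```text
time_s: 2.88
ee_pos: [636.4, -155.3, 20.0]
ee_rot: [179.6, -45.0, 118.8]
force: [-0.8, 0.1, -0.9]
gripper_width: 29.6
gripper_force: 0.0
```

```bash
python3 - <<'E'
from rel import *
f=np.array([np.cos(np.radians(118.5)),np.sin(np.radians(118.5))])
s=env.state();print(s["ee_pos"],s["force"])
bo=np.array([600.5,-95.8]);print("ahead",f@(bo-s["ee_pos"][:2]),"lat",(-f[1])*(bo-s["ee_pos"][:2])[0]+f[0]*(bo-s["ee_pos"][:2])[1])
E
```

```text
[ 636.36576418 -155.26435983   20.03372766] [-0.82422187  0.08399284 -0.90056027]
ahead 69.37196058951896 lat 3.145507104768427
```

send_rows --targets "0.003 -0.001 0.004 0 0 0 33;0.006 -0.002 0.008 0 0 0 33;0.009 -0.003 0.012 0 0 0 33;0.012 -0.003 0.016 0 0 0 33;0.014 -0.003 0.018 0 0 0 33;0.016 -0.003 0.02 0 0 0 33;0.0175 -0.003 0.0215 0 0 0 33;0.019 -0.003 0.023 0 0 0 33;0.0205 -0.003 0.0245 0 0 0 33;0.022 -0.003 0.026 0 0 0 33;0.022 -0.003 0.026 0 0 0 33"

```text
time_s: 3.8
ee_pos: [618.6, -127.1, 18.5]
ee_rot: [179.4, -44.8, 118.9]
force: [2.0, -2.2, 0.5]
gripper_width: 29.7
gripper_force: 1.2
```

```bash
python3 - <<'E'
from rel import *
from workcell import eyes
import cv2,pickle
f=np.array([np.cos(np.radians(118.5)),np.sin(np.radians(118.5))])
s=env.state();print(s["ee_pos"],s["ee_rot"],s["force"])
bo=np.array([600.5,-95.8]);d=bo-s["ee_pos"][:2];print("ahead",f@d,"lat",-f[1]*d[0]+f[0]*d[1])
w=eyes.grab_frame("wrist");pickle.dump(w,open("w2.pkl","wb"));cv2.imwrite("pics/c3.png",w["image"])
E
```

```text
[ 618.60678163 -127.06878532   18.51508432] [179.41910165 -44.79113258 118.92089439] [ 2.00216832 -2.18448921  0.4543084 ]
ahead 36.119353105813424 lat 0.9923747175054949
```

View pics/c3.png

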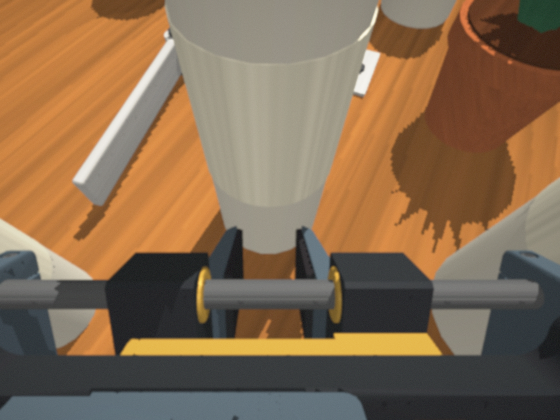

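The bottle is seated in the cradle of both fingertips at (240–300,240), with a light 3 N contact. I'll work out the push waypoints.

```bash
cat > plan.py <<'E'
from rel import *
D=38
def plan(way,z,th=45): # way: list of (bx,by,phi)
    for bx,by,ph in way:
        f=np.radians(ph);p=bay(bx-D*np.cos(f),by-D*np.sin(f),z);a,r=rel(p,aim(96.46+ph,th));print(bx,by,ph,a.round(3),r)
def where(ph):
    s=env.state();a=np.radians(96.46);d=s["ee_pos"][:2]-bay(0,0)[:2];x=np.cos(a)*d[0]+np.sin(a)*d[1];y=-np.sin(a)*d[0]+np.cos(a)*d[1]
    f=np.radians(ph);print("bottle est",x+D*np.cos(f),y+D*np.sin(f),"z",s["ee_pos"][2],"F",s["force"].round(1),"t",s["time_s"])
if __name__=="__main__":
    where(22);plan([(-167+87*k/4,-47.5+47.5*k/4,22-3*k) for k in range(1,5)],18)
E
python3 plan.py
```

```text
bottle est -166.03415620005748 -49.018382452162115 z 18.469636812583527 F [ 1.1 -2.2  0.7] t 3.85
-145.25 -35.625 19 [ 0.017 -0.007  0.018] [-1.9  0.2  2.5]
-123.5 -23.75 16 [ 0.035 -0.011  0.035] [-4.   0.2  4.6]
-101.75 -11.875 13 [ 0.052 -0.016  0.052] [-6.1  0.2  6.7]
-80.0 0.0 10 [ 0.07  -0.021  0.07 ] [-8.2  0.1  8.8]
```

send_rows --targets "0.002 -0.001 0.002 -0.2 0 0.3 33;0.005 -0.002 0.005 -0.5 0 0.7 33;0.008 -0.003 0.008 -0.8 0 1.1 33;0.011 -0.0045 0.011 -1.2 0 1.6 33;0.014 -0.006 0.014 -1.6 0 2.1 33;0.017 -0.007 0.017 -1.9 0 2.5 33;0.020 -0.0075 0.020 -2.3 0 2.9 33;0.023 -0.008 0.023 -2.6 0 3.2 33;0.026 -0.009 0.026 -3 0 3.6 33;0.029 -0.01 0.029 -3.4 0 4 33;0.032 -0.0105 0.032 -3.7 0 4.3 33;0.035 -0.011 0.035 -4 0 4.6 33"

```text
time_s: 4.85
ee_pos: [584.8, -88.1, 18.3]
ee_rot: [-180.0, -44.9, 112.4]
force: [2.3, -2.6, 1.9]
gripper_width: 30.2
gripper_force: 2.0
```

```bash
python3 - <<'E'
from plan import *
where(16);plan([(-101.75,-11.9,13),(-80,-0,10)],18)
from workcell import eyes
import cv2
cv2.imwrite("pics/c4.png",cv2.hconcat([cv2.resize(eyes.grab_frame("scene")["image"][100:310,160:440],(400,300)),cv2.resize(eyes.grab_frame("wrist")["image"],(400,300))]))
E
```

```text
bottle est -122.19050047375234 -23.563110296318044 z 18.348724425166292 F [ 2.3 -2.6  1.9] t 4.85
-101.75 -11.9 13 [ 0.016 -0.008  0.016] [-2.1  0.1  2.1]
-80 0 10 [ 0.033 -0.015  0.034] [-4.2  0.1  4.2]
```

View pics/c4.png

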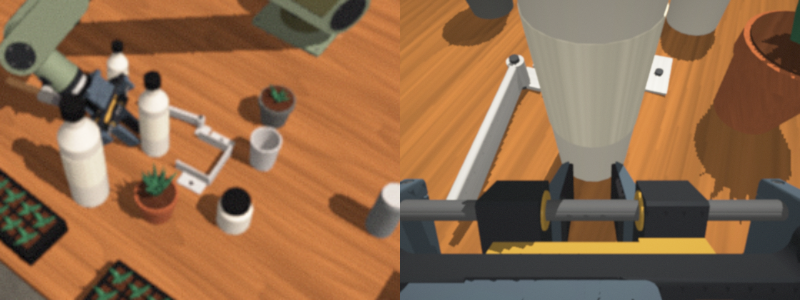

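The bottle is upright and still cradled, at about (595,100) in the wrist view, and the look-alikes haven't moved. Continuing.

send_rows --targets "0.002 -0.001 0.002 -0.2 0 0.3 33;0.005 -0.0025 0.005 -0.6 0 0.6 33;0.008 -0.004 0.008 -1 0 1 33;0.011 -0.0055 0.011 -1.4 0 1.4 33;0.0135 -0.0065 0.0135 -1.7 0 1.7 33;0.016 -0.008 0.016 -2.1 0 2.1 33;0.019 -0.009 0.019 -2.4 0 2.4 33;0.022 -0.0105 0.022 -2.8 0 2.8 33;0.025 -0.012 0.025 -3.2 0 3.2 33;0.028 -0.013 0.028 -3.5 0 3.5 33;0.031 -0.014 0.031 -3.9 0 3.9 33;0.0335 -0.015 0.0335 -4.2 0 4.2 33"

```text
time_s: 5.95
ee_pos: [552.6, -49.9, 18.3]
ee_rot: [-180.0, -44.9, 106.4]
force: [2.3, -3.7, -0.1]
gripper_width: 30.2
gripper_force: 1.9
```

```bash
python3 - <<'E'
from plan import *
where(10);plan([(-40,0,7),(-3,0,4),(2,0,4)],18)
from workcell import eyes
import cv2
cv2.imwrite("pics/c5.png",cv2.hconcat([cv2.resize(eyes.grab_frame("scene")["image"][120:270,220:420],(400,300),interpolation=cv2.INTER_CUBIC),cv2.resize(eyes.grab_frame("wrist")["image"],(400,300))]))
E
```

```text
bottle est -79.7366982108896 0.212064354992072 z 18.257009795471035 F [ 2.3 -3.7 -0.1] t 5.95
-40 0 7 [0.028 0.005 0.028] [-2.1  0.1  2.1]
-3 0 4 [0.054 0.01  0.054] [-4.3  0.1  4.2]
2 0 4 [0.057 0.01  0.057] [-4.3  0.1  4.2]
```

View pics/c5.png

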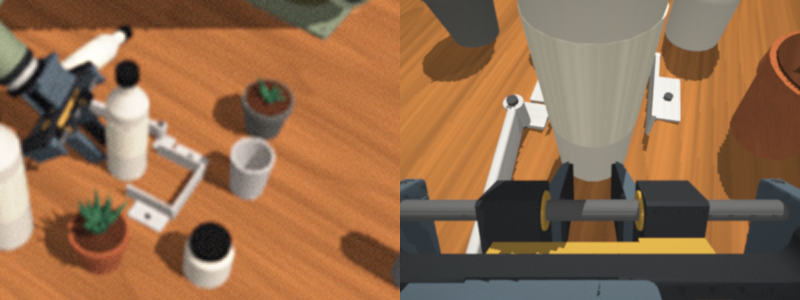

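The bottle stands upright at the mouth, at about (585,100) in the wrist view. But the gripper body has knocked over the small look-alike, which now lies around (100,45) in the left panel. My clearance check covered only the first pose, not the sweep. It must not roll off or foul the gate, so I'll locate it before going on.

```bash
python3 - <<'E'
from plan import *
from workcell import eyes
import cv2
f=eyes.grab_frame("scene")
def tobay(p): d=p[:2]-bay(0,0)[:2];a=np.radians(96.46);return np.array([np.cos(a)*d[0]+np.sin(a)*d[1],-np.sin(a)*d[0]+np.cos(a)*d[1]])
for nm,u,v in[("cap",282,136),("shoulder",273,141),("body",256,151)]:
    for z in(20,60):
        p=ray(f,u,v,z);print(nm,z,p.round(),"bay",tobay(p).round())
hsv=cv2.cvtColor(f["image"],cv2.COLOR_BGR2HSV)
m=((hsv[...,1]<60)&(hsv[...,2]>120)).astype(np.uint8)[120:200,230:310]
for r in m[::2]: print("".join(".#"[x] for x in r))
E
```

```text
cap 20 [ 324. -187.   20.] bay [-228.  236.]
cap 60 [ 354. -164.   60.] bay [-208.  203.]
shoulder 20 [ 363. -198.   20.] bay [-243.  198.]
shoulder 60 [ 392. -174.   60.] bay [-222.  167.]
body 20 [ 438. -215.   20.] bay [-269.  127.]
body 60 [ 464. -191.   60.] bay [-247.   98.]
................................................................................
................................................................................
................................................................................
................................................................................
................................................................................
................................................................................
................................................................................
................................................................................
................................................####............................
.......................................##############...........................
........
[... 1721 characters left out ...]
................#############################.......
............................................#############################.......
............................................######################..#####.......
..............................#.............####################....#######.....
............................................####################....#########...
#...........................................###################....##########...
#...........................................###################.....############
#...........................................###################.......##########
#............................................##################..........#######
```

The fallen bottle lies at about (320..480, -200), still and outside the gate's sweep: more than 200 mm from the pin, against a 150 mm bar. The rest of the push moves away from it, so I'll continue into the bay.

send_rows --targets "0.002 0 0.002 -0.2 0 0.2 33;0.005 0.001 0.005 -0.4 0 0.4 33;0.008 0.0015 0.008 -0.6 0 0.6 33;0.011 0.002 0.011 -0.8 0 0.8 33;0.014 0.0025 0.014 -1 0 1 33;0.017 0.003 0.017 -1.3 0 1.3 33;0.020 0.0035 0.020 -1.5 0 1.5 33;0.023 0.004 0.023 -1.7 0 1.7 33;0.026 0.0045 0.026 -1.9 0 1.9 33;0.029 0.005 0.029 -2.2 0 2.2 33;0.032 0.006 0.032 -2.4 0 2.4 33;0.035 0.0065 0.035 -2.7 0 2.7 33"

```text
time_s: 7.1
ee_pos: [545.2, -0.6, 18.1]
ee_rot: [-180.0, -44.9, 102.6]
force: [0.4, -3.8, 1.8]
gripper_width: 30.1
gripper_force: 2.1
```

```bash
python3 - <<'E'
from plan import *
where(7);plan([(-10,0,4),(-3,0,4),(0,0,4)],18)
E
```

```text
bottle est -29.569297117673678 0.109531695332719 z 18.127305851531684 F [ 0.4 -3.8  1.8] t 7.1
-10 0 4 [0.014 0.    0.014] [-1.6  0.1  1.5]
-3 0 4 [0.019 0.001 0.019] [-1.6  0.1  1.5]
0 0 4 [0.021 0.001 0.021] [-1.6  0.1  1.5]
```

send_rows --targets "0.002 0 0.002 -0.3 0 0.3 33;0.005 0 0.005 -0.6 0 0.6 33;0.008 0 0.008 -0.9 0 0.9 33;0.011 0 0.011 -1.2 0 1.2 33;0.013 0 0.013 -1.5 0 1.5 33;0.015 0.0005 0.015 -1.6 0 1.5 33;0.0165 0.0005 0.0165 -1.6 0 1.5 33;0.018 0.001 0.018 -1.6 0 1.5 33;0.018 0.001 0.018 -1.6 0 1.5 33"

```text
time_s: 7.85
ee_pos: [540.4, 24.5, 18.1]
ee_rot: [179.9, -44.9, 100.6]
force: [0.1, -2.8, -0.2]
gripper_width: 30.1
gripper_force: 1.5
```

```bash
python3 - <<'E'
from plan import *
where(4);plan([(-3,0,4),(0,0,4)],18)
from workcell import eyes
import cv2,pickle
d={n:eyes.grab_frame(n) for n in("scene","top","wrist")};pickle.dump(d,open("f3.pkl","wb"))
# dark cap of tall bottle in scene: expected place
for b_ in((-5,0),(0,0)): print(proj(d["scene"],bay(*b_,240)),proj(d["top"],bay(*b_,240)))
for n in("scene","top"):
    m=(d[n]["image"].max(2)<60).astype(np.uint8);k,_,st,ce=cv2.connectedComponentsWithStats(m)
    e=proj(d[n],bay(-3,0,230));print(n,[(ce[i].round(1),st[i,4]) for i in range(1,k) if np.hypot(*(ce[i]-e))<25 and st[i,4]>15])
E
```

```text
bottle est -3.9370599919727383 0.0007468451210224103 z 18.127923295549486 F [ 0.1 -2.8 -0.2] t 7.85
-3 0 4 [0.001 0.    0.001] [-0.   0.1  0.1]
0 0 4 [0.003 0.    0.003] [-0.   0.1  0.1]
[306.0623795  164.03074347] [248.61305117 216.04911801]
[307.62443472 164.7474211 ] [246.82493719 216.28688525]
scene [(array([306.1, 167.3]), np.int32(113))]
top []
```

The cap measured in the scene view agrees with the estimate of x≈-4. I'll creep on until it touches the back plate.

send_rows --targets "0.001 0 0.001 0 0 0 33;0.002 0 0.002 0 0 0 33;0.003 0 0.003 0 0 0 33;0.0035 0 0.0035 0 0 0 33;0.0035 0 0.0035 0 0 0 33"

```text
time_s: 8.42
ee_pos: [539.8, 29.0, 18.1]
ee_rot: [179.9, -44.9, 100.6]
force: [0.3, -4.0, 0.5]
gripper_width: 30.0
gripper_force: 1.9
```

```bash
python3 - <<'E'
from plan import *
where(4)
E
```

```text
bottle est 0.5996384085837292 0.1354309013782249 z 18.06687675224204 F [ 0.3 -4.   0.5] t 8.4167
```

send_rows --targets "0.0007 0 0.0007 0 0 0 33;0.0014 0 0.0014 0 0 0 33;0.0021 0 0.0021 0 0 0 33;0.0021 0 0.0021 0 0 0 33"

```text
time_s: 8.75
ee_pos: [539.9, 30.0, 18.0]
ee_rot: [179.8, -44.7, 100.7]
force: [0.4, -11.1, 2.5]
gripper_width: 29.8
gripper_force: 4.9
```

```bash
python3 - <<'E'
from plan import *
from workcell import eyes
import cv2
where(4)
for n in("scene","top"):
    f=eyes.grab_frame(n);m=(f["image"].max(2)<60).astype(np.uint8);k,_,st,ce=cv2.connectedComponentsWithStats(m)
    e=proj(f,bay(0,0,230));print(n,e.round(1),[(ce[i].round(1),st[i,4]) for i in range(1,k) if np.hypot(*(ce[i]-e))<25 and st[i,4]>15])
E
```

```text
bottle est 1.6163207959153638 -0.05056876737841964 z 18.004160941035373 F [  0.4 -11.1   2.5] t 8.75
scene [307.5 167. ] [(array([307.8, 168. ]), np.int32(112))]
top [247.  216.9] [(array([267.3, 217.5]), np.int32(16))]
```

The bottle is against the back plate: force rose to 11 N, and the cap is within 1 px of x≈0. I'll back off, then lift clear.

send_rows --targets "-0.002 0 -0.002 0 0 0 33;-0.005 0 -0.005 0 0 0 33;-0.01 0 -0.01 0 0 0 33;-0.016 0 -0.016 0 0 0 33;-0.016 0 -0.016 0 0 0 33;0.004 0 -0.036 0 0 0 33;0.024 0 -0.056 0 0 0 33;0.049 0 -0.081 0 0 0 33;0.074 0 -0.106 0 0 0 33;0.099 0 -0.131 0 0 0 33;0.124 0 -0.156 0 0 0 33;0.149 0 -0.181 0 0 0 33"

```text
time_s: 9.85
ee_pos: [542.4, 10.1, 253.3]
ee_rot: [180.0, -44.9, 100.5]
force: [0.7, 0.1, -0.1]
gripper_width: 30.4
gripper_force: 0.0
```

```bash
cat > gate.py <<'E'
from plan import *
TH=25
def tcp(q,extra=0,rho=110,ax=14.5,ay=13.5):
    n_=np.array([np.cos(q),-np.sin(q)]);h=4+ax*abs(np.cos(q))+ay*np.sin(q)-extra
    return np.array([-62,78])+rho*np.array([-np.sin(q),-np.cos(q)])-h*n_
def rows(l,z,ph=0):
    for q,e in l: p=tcp(q,e);print(q,e,p.round(),*[v for v in rel(bay(*p,z),aim(96.46+ph,TH))])
if __name__=="__main__":
    from workcell import eyes
    import cv2
    s=env.state();print(s["ee_pos"],s["force"],s["time_s"])
    for n in("scene","top"):
        f=eyes.grab_frame(n);m=(f["image"].max(2)<60).astype(np.uint8);k,_,st,ce=cv2.connectedComponentsWithStats(m)
        e=proj(f,bay(0,0,230));print(n,e.round(1),[(ce[i].round(1),st[i,4]) for i in range(1,k) if np.hypot(*(ce[i]-e))<25 and st[i,4]>15])
        hsv=cv2.cvtColor(f["image"],cv2.COLOR_BGR2HSV)
        # fallen bottle: white blob
        mm=((hsv[...,1]<60)&(hsv[...,2]>120)).astype(np.uint8);k,_,st,ce=cv2.connectedComponentsWithStats(mm)
        print([(st[i].tolist(),ce[i].round()) for i in range(1,k) if st[i,4]>100])
    rows([(1.45,-15)],260);rows([(1.45,-15)],17)
E
python3 gate.py
```

```text
[542.396492    10.10306753 253.26654074] [ 0.74884232  0.14028749 -0.05074964] 9.85
scene [307.5 167. ] [(array([307.7, 167.9]), np.int32(115))]
[([0, 0, 151, 132, 11349], array([55., 46.])), ([147, 0, 22, 31, 395], array([159.,  13.])), ([190, 0, 106, 100, 3755], array([237.,  38.])), ([364, 0, 67, 118, 1111], array([401.,  54.])), ([144, 46, 23, 18, 168], array([154.,  55.])), ([134, 58, 13, 21, 145], array([141.,  68.])), ([59, 63, 25, 30, 179], array([71., 77.])), ([255, 93, 20, 29, 223], array([263., 107.])), ([373, 120, 24, 19, 104], array([384., 131.])), ([0, 130, 270, 290, 34060], array([ 86., 331.])), ([244, 144, 29, 23, 263], array([257., 156.])), ([186, 160, 20, 13, 164], array([195., 166.])), ([260, 168, 64, 67, 1526], array([300., 200.])), ([201, 182, 35, 63, 1573], array([219., 213.])), ([335, 188, 22, 31, 467], array([345., 203.])), ([427, 228, 20, 38, 345], array([437., 239.])), ([312, 244, 25, 20, 297], array([323., 254.])), ([346, 389, 44, 31, 397], array([364., 406.])), ([300, 405, 25, 15, 214], array([310., 414.]))]
top [247.  216.9] []
[([119, 0, 441, 170, 45612], array([347.,  53.])), ([43, 105, 12, 13, 114], array([ 48., 111.])), ([112, 111, 13, 13, 107], array([119., 117.])), ([284, 132, 29, 39, 692], array([297., 151.])), ([526, 133, 27, 45, 205], array([539., 155.])), ([306, 141, 67, 186, 6931], array([342., 248.])), ([378, 168, 19, 68, 564], array([386., 197.])), ([546, 182, 14, 21, 165], array([555., 192.])), ([199, 198, 22, 16, 118], array([212., 208.])), ([238, 204, 80, 50, 979], array([259., 233.])), ([208, 240, 22, 22, 358], array([219., 251.])), ([111, 247, 20, 19, 300], array([121., 256.])), ([547, 291, 13, 54, 551], array([554., 314.])), ([220, 295, 74, 125, 4128], array([256., 353.])), ([281, 313, 86, 73, 3938], array([325., 350.]))]
1.45 -15 [-175.   99.] [-0.0757 -0.112  -0.0808] [ -1.8 -19.7   3.7]
1.45 -15 [-175.   99.] [-0.2466 -0.1148  0.092 ] [ -1.8 -19.7   3.7]
```

send_rows --targets "-0.013 -0.019 -0.014 -0.3 -3.3 0.6 0;-0.025 -0.037 -0.027 -0.6 -6.6 1.2 0;-0.038 -0.056 -0.04 -0.9 -10 1.8 0;-0.05 -0.075 -0.054 -1.2 -13.1 2.4 0;-0.063 -0.093 -0.067 -1.5 -16.4 3 0;-0.076 -0.112 -0.081 -1.8 -19.7 3.7 0;-0.076 -0.112 -0.081 -1.8 -19.7 3.7 0;-0.076 -0.112 -0.081 -1.8 -19.7 3.7 0"

```text
time_s: 10.62
ee_pos: [452.6, -119.5, 255.0]
ee_rot: [-179.4, -25.2, 96.1]
force: [1.2, 0.8, -0.1]
gripper_width: 0.1
gripper_force: 0.0
```

```bash
python3 - <<'E'
from gate import *
from workcell import eyes
import cv2,pickle
d={n:eyes.grab_frame(n) for n in("scene","top","wrist")};pickle.dump(d,open("f4.pkl","wb"))
a=cv2.resize(d["scene"]["image"][60:270,160:440],(400,300),interpolation=cv2.INTER_CUBIC)
t=cv2.resize(d["top"]["image"][130:340,190:470],(400,300),interpolation=cv2.INTER_CUBIC);w=cv2.resize(d["wrist"]["image"],(400,300))
cv2.imwrite("pics/c6.png",cv2.vconcat([cv2.hconcat([a,t]),cv2.hconcat([w,0*w])]))
rows([(1.45,-15)],17);print(env.state()["ee_pos"])
E
```

```text
1.45 -15 [-175.   99.] [-0.1019  0.0041  0.2143] [-0.6 -0.3 -0.3]
[ 453.28446124 -119.08361817  254.29203774]
```

View pics/c6.png

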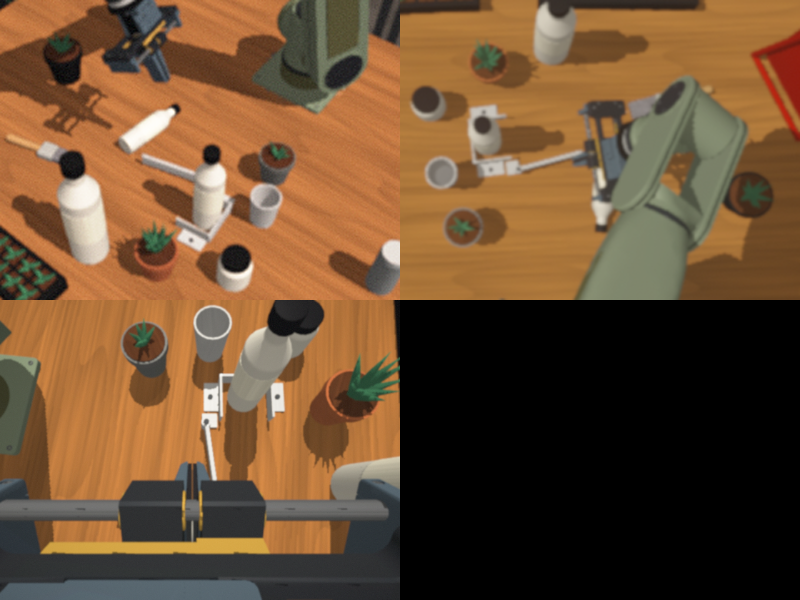

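The bottle stands upright in the bay at (210,190), the gate is still open, and the listed bystanders are in place. The fallen small bottle at (150,130) is still and clear of the gate. I'll descend beside the bar.

send_rows --targets "-0.013 0.001 0.027 0 0 0 0;-0.026 0.001 0.054 0 0 0 0;-0.039 0.002 0.08 0 0 0 0;-0.052 0.002 0.107 0 0 0 0;-0.064 0.003 0.134 0 0 0 0;-0.076 0.003 0.16 0 0 0 0;-0.088 0.004 0.186 0 0 0 0;-0.096 0.004 0.202 0 0 0 0;-0.102 0.004 0.214 0 0 0 0;-0.102 0.004 0.214 0 0 0 0"

```text
time_s: 11.6
ee_pos: [453.3, -119.3, 15.0]
ee_rot: [-179.0, -25.4, 96.1]
force: [-0.3, 0.4, 0.8]
gripper_width: 0.2
gripper_force: 0.0
```

```bash
python3 - <<'E'
from gate import *
s=env.state();print(s["ee_pos"],s["force"])
rows([(1.45,0),(1.25,0),(1.05,0),(.85,0),(.65,0),(.45,0),(.25,0),(.1,0),(0,0)],18)
E
```

```text
[ 453.33166646 -119.28796054   14.9599816 ] [-0.34460239  0.40138408  0.82350083]
1.45 0 [-174.   84.] [ 0.0027  0.0163 -0.0024] [-0.8 -0.4 -0.4]
1.25 0 [-173.   64.] [ 0.0032  0.0364 -0.0025] [-0.8 -0.4 -0.4]
1.05 0 [-169.   43.] [ 0.0072  0.0569 -0.0009] [-0.8 -0.4 -0.4]
0.85 0 [-160.   23.] [0.015  0.0768 0.0024] [-0.8 -0.4 -0.4]
0.65 0 [-147.    5.] [0.0267 0.0953 0.0077] [-0.8 -0.4 -0.4]
0.45 0 [-130.  -11.] [0.0421 0.1111 0.0147] [-0.8 -0.4 -0.4]
0.25 0 [-110.  -23.] [0.0608 0.1234 0.0234] [-0.8 -0.4 -0.4]
0.1 0 [-93. -29.] [0.0764 0.1296 0.0307] [-0.8 -0.4 -0.4]
0 0 [-80. -32.] [0.0874 0.1321 0.0359] [-0.8 -0.4 -0.4]
```

send_rows --targets "0.0015 0.008 -0.001 0 0 0 0;0.003 0.016 -0.002 0 0 0 0;0.003 0.026 -0.0025 0 0 0 0;0.003 0.036 -0.0025 0 0 0 0;0.005 0.046 -0.0015 0 0 0 0;0.007 0.057 -0.001 0 0 0 0;0.011 0.067 0.001 0 0 0 0;0.015 0.077 0.0025 0 0 0 0;0.021 0.086 0.005 0 0 0 0;0.0265 0.095 0.0075 0 0 0 0;0.034 0.103 0.011 0 0 0 0;0.042 0.111 0.0145 0 0 0 0"

```text
time_s: 12.6
ee_pos: [560.7, -63.4, 21.5]
ee_rot: [-179.3, -25.2, 96.2]
force: [-0.5, -1.7, 0.5]
gripper_width: 0.6
gripper_force: 0.4
```

```bash
python3 - <<'E'
from gate import *
s=env.state();print(s["ee_pos"],s["force"])
rows([(.45,0),(.25,0),(.1,0),(0,0),(0,5)],18)
E
```

```text
[560.73903635 -63.44092353  21.46992171] [-0.5251122  -1.68093637  0.50649847]
0.45 0 [-130.  -11.] [-0.0005 -0.0018  0.0036] [-0.5 -0.2 -0.3]
0.25 0 [-110.  -23.] [0.0181 0.0104 0.0122] [-0.5 -0.2 -0.3]
0.1 0 [-93. -29.] [0.0338 0.0166 0.0195] [-0.5 -0.2 -0.3]
0 0 [-80. -32.] [0.0448 0.0191 0.0247] [-0.5 -0.2 -0.3]
0 5 [-76. -32.] [0.0493 0.0191 0.0268] [-0.5 -0.2 -0.3]
```

Contact force is about 1.7 N, so the gate is following. I'll take it to the stop.

send_rows --targets "0.006 0.004 0.005 0 0 0 0;0.012 0.007 0.009 0 0 0 0;0.018 0.0105 0.012 0 0 0 0;0.023 0.0125 0.0145 0 0 0 0;0.0285 0.0145 0.017 0 0 0 0;0.034 0.0165 0.0195 0 0 0 0;0.038 0.0175 0.0215 0 0 0 0;0.0415 0.0185 0.023 0 0 0 0;0.045 0.019 0.0245 0 0 0 0;0.045 0.019 0.0245 0 0 0 0"

```text
time_s: 13.43
ee_pos: [573.3, -11.0, 18.4]
ee_rot: [-179.4, -25.2, 96.2]
force: [-0.6, 0.5, -0.2]
gripper_width: 0.7
gripper_force: 0.1
```

```bash
python3 - <<'E'
from gate import *
s=env.state();print(s["ee_pos"],s["force"])
rows([(0,0),(0,4),(0,8)],18)
E
```

```text
[573.26396962 -10.99533322  18.41804644] [-0.63770162  0.51510334 -0.2396186 ]
0 0 [-80. -32.] [0.0001 0.0007 0.0005] [-0.5 -0.2 -0.2]
0 4 [-76. -32.] [0.0037 0.0007 0.0022] [-0.5 -0.2 -0.2]
0 8 [-72. -32.] [0.0074 0.0007 0.0039] [-0.5 -0.2 -0.2]
```

send_rows --targets "0.0018 0 0.001 0 0 0 0;0.0036 0 0.002 0 0 0 0;0.0054 0 0.003 0 0 0 0;0.0072 0 0.004 0 0 0 0;0.0072 0 0.004 0 0 0 0"

```text
time_s: 13.85
ee_pos: [573.4, -9.4, 18.2]
ee_rot: [-179.6, -24.5, 96.4]
force: [-4.3, -21.7, 7.5]
gripper_width: 0.5
gripper_force: 10.2
```

```bash
python3 - <<'E'
from gate import *
s=env.state();print(s["ee_pos"],s["force"])
rows([(0,8)],18)
E
```

```text
[573.41974571  -9.44034877  18.17301188] [ -4.29673927 -21.68581474   7.50691416]
0 8 [-72. -32.] [0.0061 0.0004 0.003 ] [-0.4  0.5 -0. ]
```

Firm stop at 22 N, so the gate is shut. I'll back off, lift away and check.

send_rows --targets "-0.005 0 -0.002 0 0 0 0;-0.015 0 -0.007 0 0 0 0;-0.03 0 -0.014 0 0 0 0;-0.03 0 -0.014 0 0 0 0;-0.02 0 -0.035 0 0 0 0;-0.01 0 -0.06 0 0 0 0;0.003 0 -0.085 0 0 0 0;0.015 0 -0.11 0 0 0 0;0.027 0 -0.135 0 0 0 0;0.039 0 -0.16 0 0 0 0;0.051 0 -0.185 0 0 0 0;0.063 0 -0.21 0 0 0 0"

```text
time_s: 14.85
ee_pos: [577.9, -35.0, 235.9]
ee_rot: [-179.3, -25.2, 96.2]
force: [0.5, -0.6, -0.3]
gripper_width: 0.5
gripper_force: 0.0
```

```bash
python3 - <<'E'
from gate import *
from workcell import eyes
import cv2,pickle
s=env.state();print(s["ee_pos"],s["force"],s["time_s"])
d={n:eyes.grab_frame(n) for n in("scene","top")};pickle.dump(d,open("f5.pkl","wb"))
o=pickle.load(open("f0.pkl","rb"));g=pickle.load(open("f4.pkl","rb"))
f=d["scene"];m=(f["image"].max(2)<60).astype(np.uint8);k,_,st,ce=cv2.connectedComponentsWithStats(m)
e=proj(f,bay(0,0,230));print("cap exp",e.round(1),[(ce[i].round(1),st[i,4]) for i in range(1,k) if np.hypot(*(ce[i]-e))<25 and st[i,4]>15])
# gate: sample brightness along bar top for candidate q, both views
for n in("scene","top"):
    L=cv2.cvtColor(d[n]["image"],cv2.COLOR_BGR2HSV)
    for q in(0,.04,.08,.12,.2,.4,1.45):
        v=[]
        for r in(100,115,130,145):
            p=proj(d[n],bay(-62-r*np.sin(q),78-r*np.cos(q),36)).round().astype(int);v.append(int(L[p[1],p[0],1]))
        print(n,q,"sat",v)
# fallen bottle & bystanders moved? patch correlation against the first frame
for nm,p in dict(aloe=(700,56,60),jar=(618,195,60),cup=(456,162,60),seed=(335,116,50),brush=(607,-318,15),black=(391,-507,60),can=(441,447,90),fallen=(400,-205,24)).items():
    for n in("scene","top"):
        u=proj(d[n],p).round().astype(int);h=14;ref=(g if nm=="fallen" else o)[n]["image"][max(u[1]-h,0):u[1]+h,max(u[0]-h,0):u[0]+h]
        w=d[n]["image"][max(u[1]-h-10,0):u[1]+h+10,max(u[0]-h-10,0):u[0]+h+10]
        r=cv2.matchTemplate(w,ref,cv2.TM_CCOEFF_NORMED);_,mx,_,lo=cv2.minMaxLoc(r);print(nm,n,u,"shift px",lo[0]-10,lo[1]-10,round(mx,2))
E
```

```text
[577.91075816 -34.99698419 235.87985404] [ 0.49942148 -0.57399227 -0.27613242] 14.85
cap exp [307.5 167. ] [(array([307.7, 168. ]), np.int32(113))]
scene 0 sat [38, 21, 31, 23]
scene 0.04 sat [114, 74, 66, 117]
scene 0.08 sat [158, 173, 175, 173]
scene 0.12 sat [162, 167, 169, 166]
scene 0.2 sat [171, 167, 164, 168]
scene 0.4 sat [176, 169, 165, 163]
scene 1.45 sat [167, 167, 163, 166]
top 0 sat [48, 25, 29, 41]
top 0.04 sat [86, 38, 71, 72]
top 0.08 sat [131, 144, 130, 162]
top 0.12 sat [155, 159, 160, 167]
top 0.2 sat [159, 164, 165, 167]
top 0.4 sat [160, 165, 165, 166]
top 1.45 sat [165, 150, 48, 48]
aloe scene [269 237] shift px 0 0 0.99
aloe top [252 175] shift px 0 0 1.0
jar scene [323 243] shift px 0 0 1.0
jar top [209 201] shift px 0 0 1.0
cup scene [344 201] shift px 0 0 1.0
cup top [220 251] shift px 0 0 1.0
seed scene [352 173] shift px 0 0 0.99
seed top [235 290] shift px 0 0 0.93
brush scene [202 167] shift px 0 1 0.85
brush top [366 204] shift px -9 10 0.37
black scene [203 100] shift px 1 0 0.88
black top [433 267] shift px 0 0 0.92
can scene [432 242] shift px 0 0 1.0
can top [125 257] shift px 0 0 1.0
fallen scene [265 145] shift px -10 8 0.49
fallen top [335 267] shift px 3 -8 0.26
```

Both views put the gate at q≈0. The bottle cap hasn't shifted, and none of the listed bystanders shows a shift of more than 1 px. With no picture views left, trying to stand the small bottle back up blind would risk the finished job, so I'm leaving it and handing in.

```bash
python3 -c "
from workcell import env;print(env.job_done())"
```

```text
the job is handed in; nothing more can be done
None
```

The tall bottle stands upright against the bay's back plate with the gate shut on its stop, and the listed bystanders did not move as far as the cameras show (the brush could be checked in one view only); however, my gripper knocked over the small look-alike bottle during the push, and I left it lying on the bench.

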